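# Put three mixed-up steel offcuts back in their sample trays

## Task

The three steel offcuts standing in the blue trays are each in the wrong tray: move them round so that every offcut stands upright in the tray whose fixed sample slice shows its own profile, with nothing left on the rubber mat. The trays hold one offcut each, so stand one on the empty rubber mat, let go of it there, and carry on. Never let an offcut fall over, and leave the flat file, the try square and the angle grinder where they lie.

Things in the scene. Friction and masses are not known exactly. Their poses are not given: they have to be found in the camera images.
- pipe: Loose steel offcut 70 mm tall, standing on its sawn end; round pipe, outside diameter 48, wall 4: seen from above it is a round ring. Origin: centre of its underside; z up its axis. Mass about 0.3 kg.
- square: Loose steel offcut 70 mm tall, standing on its sawn end; square tube, outside 45 x 45, wall 4: seen from above it is a square ring. Origin: centre of its underside; z up, x and y square to its faces. Mass about 0.36 kg.
- channel: Loose steel offcut 70 mm tall, standing on its sawn end; U-channel, seen from above a U: 50 wide over the outsides of its two parallel legs (along its y), 38 deep along its x, walls 5, open towards its +x, web on the -x side. Origin: centre of the underside of that 38 x 50 outline; z up. Mass about 0.32 kg.
- tray_pipe: Fixed blue sheet-steel tray for round pipe offcuts: a square pocket 75 x 75 mm inside (83 outside), floor 4 mm thick, rim 14 mm above the bench. On a tab on its +x side is fixed a sample slice of the profile that belongs in it (a round ring, 48 diameter; 14 mm thick, its top 18 mm above the bench, its centre 71 mm from the pocket's centre along +x). Holds one offcut. Origin: centre of the pocket at bench height; x towards the sample, z up.
- tray_square: Fixed blue sheet-steel tray for square tube offcuts: a square pocket 75 x 75 mm inside (83 outside), floor 4 mm thick, rim 14 mm above the bench. On a tab on its +x side is fixed a sample slice of the profile that belongs in it (a square ring, 45 x 45; 14 mm thick, its top 18 mm above the bench, its centre 71 mm from the pocket's centre along +x). Holds one offcut. Origin: centre of the pocket at bench height; x towards the sample, z up.
- tray_channel: Fixed blue sheet-steel tray for U-channel offcuts: a square pocket 75 x 75 mm inside (83 outside), floor 4 mm thick, rim 14 mm above the bench. On a tab on its +x side is fixed a sample slice of the profile that belongs in it (a U, 50 x 38, open away from the pocket; 14 mm thick, its top 18 mm above the bench, its centre 71 mm from the pocket's centre along +x). Holds one offcut. Origin: centre of the pocket at bench height; x towards the sample, z up.
- mat: Fixed black rubber mat, 95 x 95 mm, 4 mm thick, empty at the start: the free spot. Origin: centre of its underside at bench height; z up.
- file: Loose flat file lying among the trays, steel blade 18 mm wide with a light wooden handle on its -x side, 215 mm long along its x, 20 mm high; not to be shifted. Origin: at bench height under the blade, 35 mm ahead of the handle.
- square_tool: Loose try square lying flat, wooden stock 115 mm long along its y, steel blade 170 mm along +x, 18 mm high; not to be shifted. Origin: underside of the stock's middle.
- grinder: Loose red and black angle grinder lying on the bench, about 285 mm long along its x, 72 mm high, side handle to -y; not to be shifted. Origin: middle of the machine at bench height.
There are look-alikes about, which are no part of the job. What is shaped like the pipe but green or orange is not meant.

How it is judged:
On the way:
1. one of the offcuts stands upright on the rubber mat (its centre within 40 mm of the mat's centre), let go (((horizontal distance between pipe and mat below 0.04 m and z of pipe in the frame of mat between -0.004 and 0.008 m and angle between pipe's own z axis and vertical below 0.1 rad and contact force between pipe and the fingers below 0.2 N and linear speed of pipe below 0.03 m/s) or (horizontal distance between square and mat below 0.04 m and z of square in the frame of mat between -0.004 and 0.008 m and angle between square's own z axis and vertical below 0.1 rad and contact force between square and the fingers below 0.2 N and linear speed of square below 0.03 m/s) or (horizontal distance between channel and mat below 0.04 m and z of channel in the frame of mat between -0.004 and 0.008 m and angle between channel's own z axis and vertical below 0.1 rad and contact force between channel and the fingers below 0.2 N and linear speed of channel below 0.03 m/s))), for 0.2 s.
At the end, for the whole second after the job is handed in: The pipe, the square tube and the U-channel each stand upright (within 0.1 rad) and at rest on the floor of the tray that carries their own sample slice, centre within 25 mm of the pocket's centre (that is, anywhere inside the pocket), underside within 5 mm of its floor (horizontal distance between pipe and tray_pipe below 0.025 m and z of pipe in the frame of tray_pipe between -0.004 and 0.009 m and angle between each of pipe, square, channel's own z axis and vertical below 0.1 rad and linear speed of each of pipe, square, channel below 0.02 m/s and horizontal distance between square and tray_square below 0.025 m and z of square in the frame of tray_square between -0.004 and 0.009 m and horizontal distance between channel and tray_channel below 0.025 m and z of channel in the frame of tray_channel between -0.004 and 0.009 m); the robot touches nothing.
It fails at once if an offcut falls over (tilts more than 0.6 rad) (angle between any of pipe, square, channel's own z axis and vertical above 0.6 rad).
It fails at once if the file is shifted by more than 30 mm (distance of file from where it was at the start of the episode above 0.03 m).
It fails at once if the try square is shifted by more than 30 mm (distance of square_tool from where it was at the start of the episode above 0.03 m).
It fails at once if the angle grinder is shifted by more than 30 mm (distance of grinder from where it was at the start of the episode above 0.03 m).
It also fails if it takes over 104 s, if anything falls off the work surface, if the arm or the gripper's body presses on something with over 40 N, if the wrist force passes 120 N, or if a joint passes its speed limit or range.

## Robot

A 6-joint arm with a two-finger parallel gripper is mounted at the origin on the work surface. World frame = base frame: x ahead of the robot, y to its left, z up, the work surface at z = 0. Lengths are in m, angles in rad, forces in N, time in s.
With the tool pointing down it reaches from about 0.35 to 0.975 m from the base axis. Payload 4.9 kg.
Tool frame: the origin (TCP) lies at the very end of the fingers, on their centre line; the grasp point (between the pads) lies 19 mm behind it (manip.tcp_to_grasp is the distance from the TCP to the grasp point, in m); z points along the fingers, y is the direction in which the jaws open and shut (so a half turn about z gives the same grasp; the last joint's range is limited). The gripper opens to 85 mm and grips with 20 to 120 N. Pads are 22 mm wide; open, the fingers measure 114 mm over their backs; the gripper's body (76 mm by 85 mm) begins 54 mm behind the grasp point. The pads swing forward as they close: fully open they stand 13 mm farther back than shut.
Start: joints at [-1.452, 0.053, 1.613, -0, 1.476, -0.119], TCP at [0.147, -0.607, 0.199] pointing down, gripper open.
Joint ranges: [-3.01, 3.01], [-1.01, 2.22], [0.06, 2.58], [-1.02, 4.17], [0.09, 2.62], [-3.14, 3.14]. Speed limits (rad/s): [2.57, 2.57, 3.14, 3.14, 3.14, 3.14].

## Interface

Orientations are given as a unit quaternion [w, x, y, z].
In Python, from plant import sensors, cams, job, finder, manip gives the robot as it stands.
- The arm moves only by the shell command python3 -m pendant 'ROWS'. ROWS is JSON, a list of rows, each an object of numbers: "wx", "wy", "wz": the turn, a rotation vector about the tool's x, y, z in degrees; "dx", "dy", "dz": the shift along the tool's x, y, z in m; "hand": the gripper's target within -1 to 1 (fully open at 1, half-way at 0, shut at -1). A call has 1 to 20 rows; each row is the pose to reach, as a shift and turn from the pose commanded when the call began, along the tool's axes at that moment; what a row does not reach only later rows make up. A row lasts 1/12 s, in which the tool goes at most 41.7 mm and 7.16 degrees, less where a joint would pass 70% of its speed; a pose out of reach is approached as far as the arm can. A call with a gripper value outside its range is refused whole. The fingers move at their own pace and stop on an object; the grip force is fixed at half the most. Time passes only in rows, so rows that repeat a pose let the fingers close. It gives the time, the measured TCP pose, the force and the opening at its end, in the units of the state.
- sensors.state(): the state, without advancing time (a new reading comes with each control period).
- cams.grab_frame(name): name is "side" or "top"; returns (picture, depth): 420x560x3 uint8, red, green, blue; 420x560 float32, m along the optical axis (not along the pixel's ray), 0 where there is no reading.
- cams.calibration(name): a dict with "fov_y" (degrees; the focal length in pixels is half the picture's height over the tangent of half this angle, whatever the lens; pixels are square), "cx", "cy" (the principal point, pixels), "pose" (4x4, takes a point from camera to world coordinates). Camera axes: x right, y down, z forward; pixel columns grow to the right and rows downward; lengths in m; the calibration is good to about 2 mm. A picture is of the moment at which its call begins. calibration takes no time and is no camera call.
- job.job_done(): hands the job in, once; it reports no verdict.
Trained networks look in the newest picture that a camera, given by its name, has taken for a name from the list of things; names that differ only in an ending like _2 or _b are one class to them, and where a whole thing is asked for, a point or a joint stands for the part that bears it (a point fixed in the world has none). Each returns a list of dicts, best first, with "score" (0 to 1); they miss things now and then, are a little off and sometimes report something else, mostly with a low value. They report only what shows in the picture. A call takes as long as a camera call. They do not tell look-alikes from the thing itself.
- finder.look_for(camera, thing): "position" ([x, y, z] in m, in world coordinates, good to about 4 mm: the middle of the surface that is visible of it).
The state is a dict: "time": time; "joint_pos": joint angles; "joint_vel": joint speeds; "joint_efforts": joint torques, N m; "tool_pos": TCP position; "tool_rot": TCP orientation; "contact_force": force on the tool from outside, world axes, zero at the start; "ft_torque": the same for the moment, N m; "gripper_width": opening from 0.0 (shut) to 1.0 (fully open).
Only numpy, scipy, OpenCV 4.12 (cv2) and the standard library are available. Lean on these libraries where they do the work, as an engineer would, in place of code of your own. Each camera call takes 0.05 s, during which the arm holds its last target. There are 200 camera calls.

## Working session

There is one attempt and no reset: what is moved stays moved. The work goes in short steps, Python scripts to look and compute and a shell command to move; the robot and the scene stay as the last step left them, time stands still between calls to the robot, and variables do not carry over. Pictures are saved under pics/ and viewed, about 12 in all and at most 16, crops included, and the job is handed in when it is done.

```bash
mkdir -p pics; ls
cat > h.py <<'E'
import numpy as np, cv2
from plant import sensors, cams, job, finder, manip
def grab(n,f=None):
    p,d=cams.grab_frame(n)
    if f: cv2.imwrite('pics/'+f,p[:,:,::-1])
    return p,d
def cal(n):
    c=cams.calibration(n); f=210/np.tan(np.radians(c['fov_y'])/2); return f,c['cx'],c['cy'],np.array(c['pose'])
def world(n,d):
    f,cx,cy,T=cal(n); v,u=np.mgrid[:420,:560]
    P=np.stack([(u-cx)/f*d,(v-cy)/f*d,d,np.ones_like(d)],-1)@T.T
    return P[...,:3]
def pix(n,p):
    f,cx,cy,T=cal(n); q=np.linalg.inv(T)@np.r_[p,1]; return np.round([q[0]/q[2]*f+cx,q[1]/q[2]*f+cy])
E
python3 - <<'E'
from h import *
for n in('top','side'):
    p,d=grab(n,n+'1.png'); print(n,cams.calibration(n))
    for t in 'pipe square channel tray_pipe tray_square tray_channel mat'.split():
        print(t,[(round(r['score'],2),np.round(r['position'],3).tolist(),pix(n,r['position']).tolist()) for r in finder.look_for(n,t)])
print(sensors.state(),manip.tcp_to_grasp)
E
```

```text
pics
top {'fov_y': 49.64688878882865, 'cx': 277.52012099720855, 'cy': 206.32217816744895, 'pose': array([[-0.00517936, -0.99906899,  0.04282894,  0.53988142],
       [-0.9999102 ,  0.00464484, -0.01257043,  0.05081633],
       [ 0.0123598 , -0.0428902 , -0.99900334,  1.03977386],
       [ 0.        ,  0.        ,  0.        ,  1.        ]])}
pipe [(0.72, [0.447, -0.218, 0.011], [391.0, 266.0]), (0.65, [0.567, 0.125, 0.076], [237.0, 213.0]), (0.57, [0.459, 0.147, 0.064], [227.0, 264.0]), (0.46, [0.592, 0.006, 0.064], [293.0, 201.0])]
square [(0.88, [0.403, 0.344, 0.055], [135.0, 290.0])]
channel [(0.92, [0.407, -0.321, 0.054], [444.0, 286.0])]
tray_pipe [(0.78, [0.442, -0.317, 0.003], [433.0, 268.0])]
tray_square [(0.77, [0.59, 0.111, 0.006], [245.0, 204.0])]
tray_channel [(0.95, [0.443, 0.331, 0.005], [148.0, 270.0])]
mat [(0.86, [0.5, -0.107, 0.002], [341.0, 243.0])]
side {'fov_y': 53.57626928899172, 'cx': 283.0595587769429, 'cy': 210.18647968868103, 'pose': array([[-0.91257421, -0.20826818,  0.35189868,  0.21599617],
       [-0.40888866,  0.45574776, -0.79063522,  0.84108286],
    
[... 777 characters left out ...]
ray([-1.45201034e+00,  5.26785925e-02,  1.61289698e+00, -1.50779564e-05,
        1.47599354e+00, -1.19005842e-01]), 'joint_vel': array([ 5.32880471e-04,  1.41160350e-03,  2.09953323e-04, -4.90229148e-04,
       -2.03046345e-03,  7.92119803e-05]), 'joint_efforts': array([-3.14358847e-03, -3.93637633e+01, -3.70443463e+01, -2.41335702e-04,
        4.17242654e-04, -4.12048166e-06]), 'tool_pos': array([ 0.14721367, -0.60739934,  0.19881866]), 'tool_rot': array([ 1.17697395e-05,  9.92940119e-01,  1.18616695e-01, -7.50642732e-06]), 'contact_force': array([-0.19403468, -0.15820438,  0.75722259]), 'ft_torque': array([ 0.00335683,  0.02869533, -0.00263417]), 'gripper_width': 1.0033100459740716} 0.0187
```

Run:
```python
import cv2
p=cv2.imread('pics/top1.png'); cv2.imwrite('pics/topc.png',cv2.resize(p[140:340,80:500],None,fx=1.9,fy=1.9,interpolation=cv2.INTER_CUBIC))
```

```text
(no output)
```

View pics/topc.png

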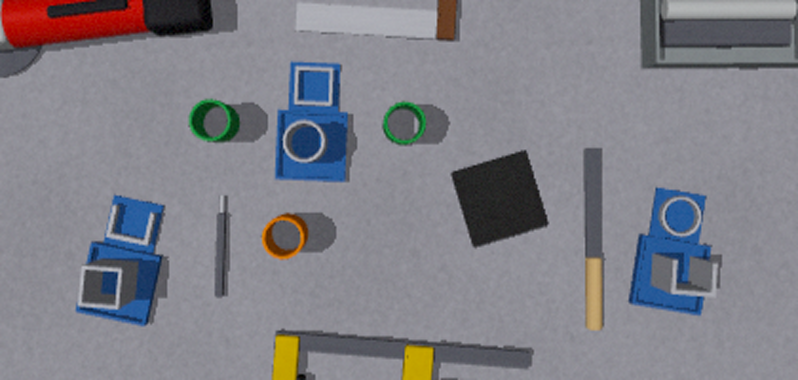

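View pics/side1.png

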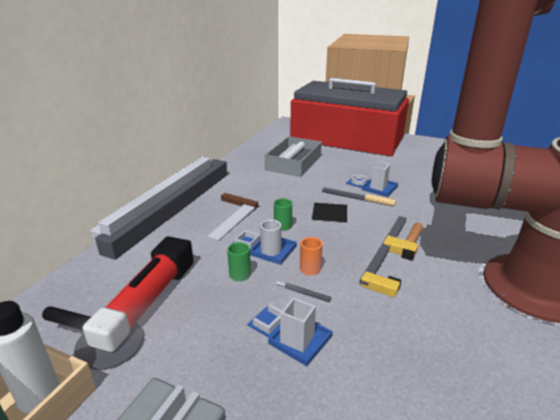

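The loose steel ones (crop pixels) are the grey pipe at (305,142) in the square-sample tray, the square tube at (100,287) in the U-sample tray, and the channel at (693,275) in the ring-sample tray. The green rings (213,120) and (405,123) and the orange ring (285,237) are look-alikes. Next I'll measure the poses precisely.

```bash
cat > meas.py <<'E'
from h import *
def plane(n,uv,z):
    f,cx,cy,T=cal(n); uv=np.atleast_2d(uv).astype(float)
    r=np.c_[(uv[:,0]-cx)/f,(uv[:,1]-cy)/f,np.ones(len(uv))]@T[:3,:3].T
    return (T[:3,3]+r*((z-T[2,3])/r[:,2])[:,None])[:,:2]
def off(n,W,p,c,ztop,r=.05):
    m=(np.abs(W[...,2]-ztop)<.012)&(np.hypot(W[...,0]-c[0],W[...,1]-c[1])<r)&(np.ptp(p.astype(int),axis=2)<40)
    v,u=np.nonzero(m); q=plane(n,np.c_[u,v],ztop)
    (x,y),(w,h),a=cv2.minAreaRect((q*1e3).astype(np.float32)); return np.round([x,y,w,h,a],1),q
def tray(n,p,c,r=.11):
    h=cv2.cvtColor(p,cv2.COLOR_RGB2HSV); b=(abs(h[...,0].astype(int)-108)<14)&(h[...,1]>120)
    v,u=np.nonzero(b); q=plane(n,np.c_[u,v],.012); q=q[np.hypot(*(q-c).T)<r]
    R=cv2.minAreaRect((q*1e3).astype(np.float32)); return np.round([*R[0],*R[1],R[2]],1)
def draw(n,img,x,y,a,w,h,z,col):
    a=np.radians(a); R=np.array([[np.cos(a),-np.sin(a)],[np.sin(a),np.cos(a)]])
    C=np.array([[1,1],[1,-1],[-1,-1],[-1,1]])*[w/2,h/2]@R.T+[x,y]
    cv2.polylines(img,[np.array([pix(n,[*k,z]) for k in C]).astype(int)],True,col,1)
E
python3 - <<'E'
from meas import *
p,d=grab('top'); W=world('top',d)
for t,c in dict(pipe=(.567,.125),square=(.40,.344),channel=(.405,-.32)).items():
    r,q=off('top',W,p,c,.074); print(t,r,len(q), np.round(np.median(W[(np.hypot(W[...,0]-c[0],W[...,1]-c[1])<.05)&(W[...,2]>.06)],0),3))
for t,c in dict(tp=(.44,-.31),ts=(.59,.118),tc=(.44,.34)).items(): print(t,tray('top',p,c))
v,u=np.nonzero((p.max(2)<50)&(np.hypot(W[...,0]-.5,W[...,1]+.107)<.08)); print('mat',cv2.minAreaRect((plane('top',np.c_[u,v],.004)*1e3).astype(np.float32)))
E
```

```text
pipe [566.4 119.6  44.6  44.7  89.9] 119 [0.565 0.121 0.073]
square [405.3 343.6  48.6  46.7  85.2] 240 [0.404 0.346 0.072]
channel [ 410.4 -314.    53.9   38.3   84.6] 204 [ 0.404 -0.313  0.072]
tp [ 435.1 -315.5   87.3  140.8   79.9]
ts [590.8 113.9  82.8 139.7  87.4]
tc [428.8 335.9  85.3 142.4  77.8]
mat ((497.3859558105469, -109.9621810913086), (92.21926879882812, 93.07975006103516), 16.338319778442383)
```

Run:
```python
from meas import *
p,d=grab('top'); k=p.copy()[:,:,::-1].copy()
S=3
import meas
_p=meas.pix; meas.pix=lambda n,q:_p3(n,q)
def _p3(n,p):
    f,cx,cy,T=cal(n); q=np.linalg.inv(T)@np.r_[p,1]; return np.array([q[0]/q[2]*f+cx+.5,q[1]/q[2]*f+cy+.5])*S
k=cv2.resize(k,None,fx=S,fy=S,interpolation=cv2.INTER_NEAREST)
def D(x,y,a,w,h,z,c): draw('top',k,x/1e3,y/1e3,a,w/1e3,h/1e3,z,c)
g=(0,255,0);r=(0,0,255);y=(0,255,255)
for X,Y,a in((407,-310.5,-10.1),(562.3,115.2,-2.6),(400.9,341.9,-12.2)):
    D(X,Y,a,83,83,.014,y); t=np.radians(a); D(X+71*np.cos(t),Y+71*np.sin(t),a,48,48,.018,y)
D(566.4,119.6,0,48,48,.074,r);D(405.3,343.6,-4.8,45,45,.074,r);D(410.4,-314,-5.4,38,50,.074,r)
A=k[520:900,330:600];B=k[520:900,600:800];C=k[520:900,1200:1430]
A=k[500:760,620:860];B=k[640:940,300:560];C=k[640:940,1220:1480]
A=cv2.resize(A,(260,300)); cv2.imwrite('pics/ov.png',np.hstack([B,A,C]))
```

```text
(no output)
```

View pics/ov.png

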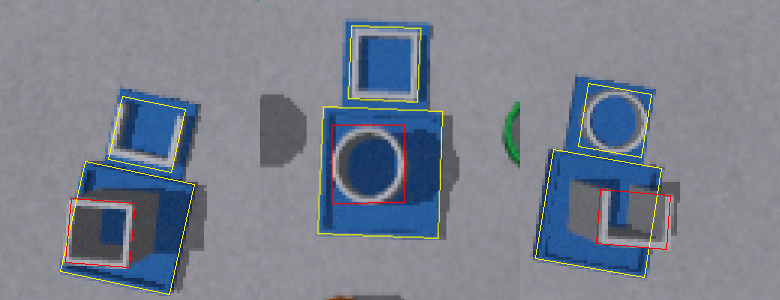

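```bash
cat > go.py <<'E'
import sys; from h import *
s=sensors.state(); w,x,y,z=s['tool_rot']; a=np.degrees(np.arctan2(2*(x*y+w*z),1-2*(y*y+z*z)))
X,Y,Z,A=map(float,sys.argv[1:5]); D=np.array([X,Y,Z])-s['tool_pos']; r=np.radians(a)
print('t %.1f pos'%s['time'],np.round(s['tool_pos'],4),'yaw %.1f'%a,'grip %.2f'%s['gripper_width'],'F',np.round(s['contact_force'],1))
print('dx %.4f dy %.4f dz %.4f wz %.1f'%(D[0]*np.cos(r)+D[1]*np.sin(r),D[0]*np.sin(r)-D[1]*np.cos(r),-D[2],(a-A+90)%180-90))
E
python3 go.py .411 -.313 .2 -5.4
```

```text
t 0.9 pos [ 0.1472 -0.6074  0.1988] yaw 13.6 grip 1.00 F [-0.1  0.2  0.6]
dx 0.3257 dy -0.2240 dz -0.0012 wz 19.0
```

```bash
R='{"dx":0.3257,"dy":-0.224,"dz":0,"wz":19,"hand":1}'; python3 -m pendant '[{"dx":0.3257,"dy":-0.224,"dz":0,"wz":19,"hand":1},{"dx":0.3257,"dy":-0.224,"dz":0,"wz":19,"hand":1},{"dx":0.3257,"dy":-0.224,"dz":0,"wz":19,"hand":1},{"dx":0.3257,"dy":-0.224,"dz":0,"wz":19,"hand":1},{"dx":0.3257,"dy":-0.224,"dz":0,"wz":19,"hand":1},{"dx":0.3257,"dy":-0.224,"dz":0,"wz":19,"hand":1},{"dx":0.3257,"dy":-0.224,"dz":0,"wz":19,"hand":1},{"dx":0.3257,"dy":-0.224,"dz":0,"wz":19,"hand":1},{"dx":0.3257,"dy":-0.224,"dz":0,"wz":19,"hand":1},{"dx":0.3257,"dy":-0.224,"dz":0,"wz":19,"hand":1},{"dx":0.3257,"dy":-0.224,"dz":0,"wz":19,"hand":1},{"dx":0.3257,"dy":-0.224,"dz":0,"wz":19,"hand":1},{"dx":0.3257,"dy":-0.224,"dz":0,"wz":19,"hand":1},{"dx":0.3257,"dy":-0.224,"dz":0,"wz":19,"hand":1}]'; python3 go.py .411 -.313 .028 -5.4
```

```text
t 0.9 pos [ 0.1472 -0.6074  0.1988] yaw 13.6 grip 1.00 F [-0.1  0.2  0.6]
dx 0.3257 dy -0.2240 dz 0.1708 wz 19.0invalid input
```

```bash
python3 -m pendant '[{"wx":0.0,"wy":0.0,"wz":19.0,"dx":0.3257,"dy":-0.224,"dz":0.0,"hand":1.0}]'; python3 go.py .411 -.313 .028 -5.4
```

```text
time: 0.98
tool_pos: [0.1718, -0.5794, 0.1985]
tool_rot: [0.001, 0.999, 0.053, -0.001]
contact_force: [1.0, -0.0, -0.8]
gripper_width: 0.999
t 1.0 pos [ 0.1718 -0.5794  0.1985] yaw 6.1 grip 1.00 F [ 1.  -0.  -0.8]
dx 0.2661 dy -0.2396 dz 0.1705 wz 11.5
```

```bash
python3 -m pendant '[{"wx":0,"wy":0,"wz":11.5,"dx":0.266,"dy":-0.24,"dz":0,"hand":1},{"wx":0,"wy":0,"wz":11.5,"dx":0.266,"dy":-0.24,"dz":0,"hand":1},{"wx":0,"wy":0,"wz":11.5,"dx":0.266,"dy":-0.24,"dz":0,"hand":1},{"wx":0,"wy":0,"wz":11.5,"dx":0.266,"dy":-0.24,"dz":0,"hand":1},{"wx":0,"wy":0,"wz":11.5,"dx":0.266,"dy":-0.24,"dz":0,"hand":1},{"wx":0,"wy":0,"wz":11.5,"dx":0.266,"dy":-0.24,"dz":0,"hand":1},{"wx":0,"wy":0,"wz":11.5,"dx":0.266,"dy":-0.24,"dz":0,"hand":1},{"wx":0,"wy":0,"wz":11.5,"dx":0.266,"dy":-0.24,"dz":0,"hand":1},{"wx":0,"wy":0,"wz":11.5,"dx":0.266,"dy":-0.24,"dz":0,"hand":1},{"wx":0,"wy":0,"wz":11.5,"dx":0.266,"dy":-0.24,"dz":0,"hand":1},{"wx":0,"wy":0,"wz":11.5,"dx":0.266,"dy":-0.24,"dz":0,"hand":1},{"wx":0,"wy":0,"wz":11.5,"dx":0.266,"dy":-0.24,"dz":0,"hand":1}]'; python3 go.py .411 -.313 .028 -5.4
```

```text
time: 1.98
tool_pos: [0.4121, -0.3083, 0.1988]
tool_rot: [0.0, 0.999, -0.044, -0.0]
contact_force: [0.2, 0.0, -0.8]
gripper_width: 1.002
t 2.0 pos [ 0.4121 -0.3083  0.1988] yaw -5.0 grip 1.00 F [ 0.2  0.  -0.8]
dx -0.0006 dy 0.0048 dz 0.1708 wz 0.4
```

```bash
python3 -m pendant '[{"wx":0,"wy":0,"wz":0.4,"dx":0,"dy":0.005,"dz":0.04,"hand":1},{"wx":0,"wy":0,"wz":0.4,"dx":0,"dy":0.005,"dz":0.075,"hand":1},{"wx":0,"wy":0,"wz":0.4,"dx":0,"dy":0.005,"dz":0.105,"hand":1},{"wx":0,"wy":0,"wz":0.4,"dx":0,"dy":0.005,"dz":0.13,"hand":1},{"wx":0,"wy":0,"wz":0.4,"dx":0,"dy":0.005,"dz":0.15,"hand":1},{"wx":0,"wy":0,"wz":0.4,"dx":0,"dy":0.005,"dz":0.17,"hand":1},{"wx":0,"wy":0,"wz":0.4,"dx":0,"dy":0.005,"dz":0.17,"hand":1},{"wx":0,"wy":0,"wz":0.4,"dx":0,"dy":0.005,"dz":0.17,"hand":1}]'; python3 go.py .411 -.313 .028 -5.4
python3 - <<'E'
from h import *
p,d=grab('side'); cv2.imwrite('pics/s2.png',cv2.resize(p[90:270,260:480,::-1],None,fx=3,fy=3))
E
```

```text
time: 2.65
tool_pos: [0.4104, -0.3132, 0.0278]
tool_rot: [-0.001, 0.999, -0.048, -0.001]
contact_force: [0.2, -1.3, 0.9]
gripper_width: 1.0
t 2.6 pos [ 0.4104 -0.3132  0.0278] yaw -5.6 grip 1.00 F [ 0.2 -1.3  0.9]
dx 0.0006 dy -0.0003 dz -0.0002 wz -0.2
```

View pics/s2.png

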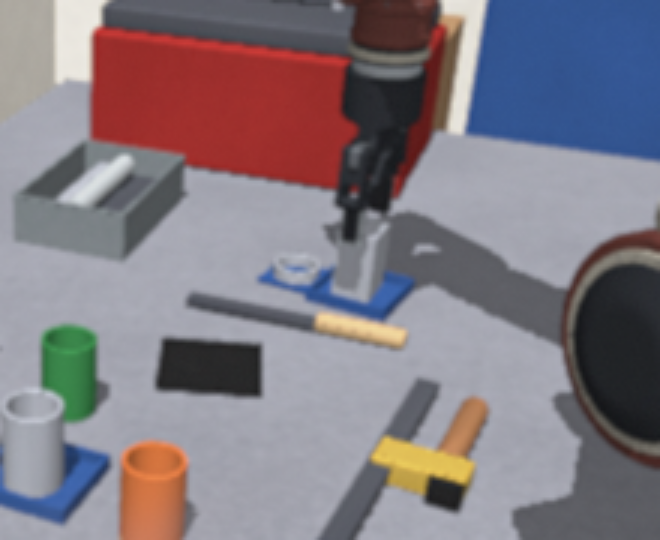

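The open fingers straddle the channel (crop 360,220), clear of the rim and the file. Next I close them.

```bash
python3 -m pendant '[{"wx":0,"wy":0,"wz":0,"dx":0,"dy":0,"dz":0,"hand":-1},{"wx":0,"wy":0,"wz":0,"dx":0,"dy":0,"dz":0,"hand":-1},{"wx":0,"wy":0,"wz":0,"dx":0,"dy":0,"dz":0,"hand":-1},{"wx":0,"wy":0,"wz":0,"dx":0,"dy":0,"dz":0,"hand":-1},{"wx":0,"wy":0,"wz":0,"dx":0,"dy":0,"dz":0,"hand":-1},{"wx":0,"wy":0,"wz":0,"dx":0,"dy":0,"dz":0,"hand":-1},{"wx":0,"wy":0,"wz":0,"dx":0,"dy":0,"dz":0,"hand":-1},{"wx":0,"wy":0,"wz":0,"dx":0,"dy":0,"dz":0,"hand":-1},{"wx":0,"wy":0,"wz":0,"dx":0,"dy":0,"dz":0,"hand":-1},{"wx":0,"wy":0,"wz":0,"dx":0,"dy":0,"dz":0,"hand":-1},{"wx":0,"wy":0,"wz":0,"dx":0,"dy":0,"dz":-0.02,"hand":-1},{"wx":0,"wy":0,"wz":0,"dx":0,"dy":0,"dz":-0.05,"hand":-1},{"wx":0,"wy":0,"wz":0,"dx":0,"dy":0,"dz":-0.09,"hand":-1},{"wx":0,"wy":0,"wz":0,"dx":0,"dy":0,"dz":-0.1,"hand":-1},{"wx":0,"wy":0,"wz":0,"dx":0,"dy":0,"dz":-0.1,"hand":-1}]';  python3 go.py .497 -.110 .128 -5.4
python3 - <<'E'
from h import *
p,d=grab('side'); cv2.imwrite('pics/s3.png',cv2.resize(p[90:270,260:480,::-1],None,fx=3,fy=3))
E
```

```text
time: 3.95
tool_pos: [0.4139, -0.3146, 0.1327]
tool_rot: [0.003, 0.999, -0.047, 0.003]
contact_force: [-0.0, -0.6, -3.5]
gripper_width: 0.563
t 4.0 pos [ 0.4139 -0.3146  0.1327] yaw -5.4 grip 0.56 F [-0.  -0.6 -3.5]
dx 0.0634 dy -0.2116 dz 0.0047 wz -0.0
```

View pics/s3.png

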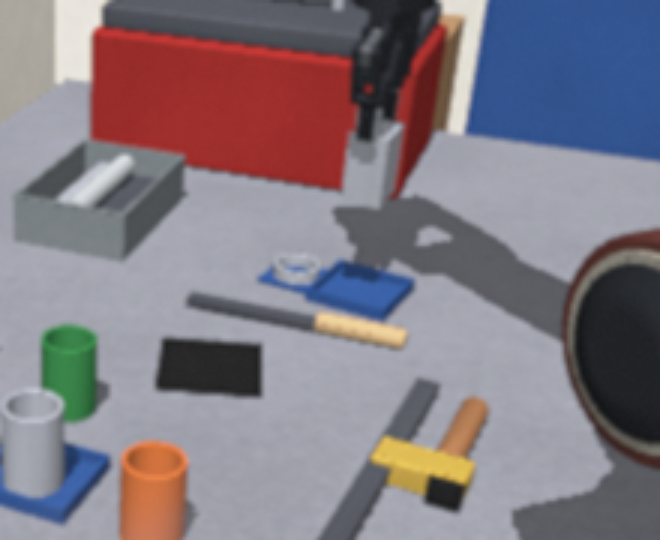

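```bash
python3 -m pendant '[{"wx":0,"wy":0,"wz":0,"dx":0.005,"dy":-0.018,"dz":0,"hand":-1},{"wx":0,"wy":0,"wz":0,"dx":0.0145,"dy":-0.05,"dz":0,"hand":-1},{"wx":0,"wy":0,"wz":0,"dx":0.026,"dy":-0.088,"dz":0,"hand":-1},{"wx":0,"wy":0,"wz":0,"dx":0.038,"dy":-0.126,"dz":0,"hand":-1},{"wx":0,"wy":0,"wz":0,"dx":0.049,"dy":-0.163,"dz":0,"hand":-1},{"wx":0,"wy":0,"wz":0,"dx":0.058,"dy":-0.193,"dz":0,"hand":-1},{"wx":0,"wy":0,"wz":0,"dx":0.0634,"dy":-0.2116,"dz":0,"hand":-1},{"wx":0,"wy":0,"wz":0,"dx":0.0634,"dy":-0.2116,"dz":0.02,"hand":-1},{"wx":0,"wy":0,"wz":0,"dx":0.0634,"dy":-0.2116,"dz":0.05,"hand":-1},{"wx":0,"wy":0,"wz":0,"dx":0.0634,"dy":-0.2116,"dz":0.075,"hand":-1},{"wx":0,"wy":0,"wz":0,"dx":0.0634,"dy":-0.2116,"dz":0.09,"hand":-1},{"wx":0,"wy":0,"wz":0,"dx":0.0634,"dy":-0.2116,"dz":0.09,"hand":-1},{"wx":0,"wy":0,"wz":0,"dx":0.0634,"dy":-0.2116,"dz":0.09,"hand":-1}]';  python3 go.py .497 -.110 .0285 -5.4
```

```text
time: 5.08
tool_pos: [0.4924, -0.1071, 0.0354]
tool_rot: [-0.001, 0.999, -0.048, -0.003]
contact_force: [0.9, 0.2, -2.9]
gripper_width: 0.564
t 5.1 pos [ 0.4924 -0.1071  0.0354] yaw -5.4 grip 0.56 F [ 0.9  0.2 -2.9]
dx 0.0049 dy 0.0024 dz 0.0069 wz -0.0
```

```bash
python3 -m pendant '[{"wx":0,"wy":0,"wz":0,"dx":0,"dy":0,"dz":0.003,"hand":-1},{"wx":0,"wy":0,"wz":0,"dx":0,"dy":0,"dz":0.006,"hand":-1},{"wx":0,"wy":0,"wz":0,"dx":0,"dy":0,"dz":0.008,"hand":-1},{"wx":0,"wy":0,"wz":0,"dx":0,"dy":0,"dz":0.008,"hand":-1},{"wx":0,"wy":0,"wz":0,"dx":0,"dy":0,"dz":0.008,"hand":-1}]'; python3 go.py .497 -.110 .0285 -5.4
```

```text
time: 5.5
tool_pos: [0.4951, -0.1083, 0.031]
tool_rot: [0.0, 0.999, -0.047, 0.0]
contact_force: [-0.3, -0.1, -3.3]
gripper_width: 0.56
t 5.5 pos [ 0.4951 -0.1083  0.031 ] yaw -5.4 grip 0.56 F [-0.3 -0.1 -3.3]
dx 0.0021 dy 0.0015 dz 0.0025 wz -0.0
```

```bash
python3 -m pendant '[{"wx":0,"wy":0,"wz":0,"dx":0,"dy":0,"dz":0.002,"hand":-1},{"wx":0,"wy":0,"wz":0,"dx":0,"dy":0,"dz":0.003,"hand":-1},{"wx":0,"wy":0,"wz":0,"dx":0,"dy":0,"dz":0.003,"hand":-1},{"wx":0,"wy":0,"wz":0,"dx":0,"dy":0,"dz":0.003,"hand":-1}]'; python3 go.py .497 -.110 .0285 -5.4
```

```text
time: 5.83
tool_pos: [0.4963, -0.1087, 0.0302]
tool_rot: [0.0, 0.999, -0.047, 0.001]
contact_force: [-3.7, 1.0, 7.2]
gripper_width: 0.566
t 5.8 pos [ 0.4963 -0.1087  0.0302] yaw -5.4 grip 0.57 F [-3.7  1.   7.2]
dx 0.0009 dy 0.0013 dz 0.0017 wz -0.0
```

```bash
python3 -m pendant '[{"wx":0,"wy":0,"wz":0,"dx":0,"dy":0,"dz":0,"hand":1},{"wx":0,"wy":0,"wz":0,"dx":0,"dy":0,"dz":0,"hand":1},{"wx":0,"wy":0,"wz":0,"dx":0,"dy":0,"dz":0,"hand":1},{"wx":0,"wy":0,"wz":0,"dx":0,"dy":0,"dz":0,"hand":1},{"wx":0,"wy":0,"wz":0,"dx":0,"dy":0,"dz":0,"hand":1},{"wx":0,"wy":0,"wz":0,"dx":0,"dy":0,"dz":0,"hand":1},{"wx":0,"wy":0,"wz":0,"dx":0,"dy":0,"dz":0,"hand":1},{"wx":0,"wy":0,"wz":0,"dx":0,"dy":0,"dz":-0.03,"hand":1},{"wx":0,"wy":0,"wz":0,"dx":0,"dy":0,"dz":-0.07,"hand":1},{"wx":0,"wy":0,"wz":0,"dx":0,"dy":0,"dz":-0.11,"hand":1},{"wx":0,"wy":0,"wz":0,"dx":0,"dy":0,"dz":-0.13,"hand":1},{"wx":0,"wy":0,"wz":0,"dx":0,"dy":0,"dz":-0.13,"hand":1}]'; python3 go.py .5665 .1205 .16 -5.4;python3 - <<'E'
from h import *
p,d=grab('side'); cv2.imwrite('pics/s4.png',cv2.resize(p[90:270,220:480,::-1],None,fx=3,fy=3))
E
```

```text
time: 6.83
tool_pos: [0.4988, -0.1097, 0.1649]
tool_rot: [0.002, 0.999, -0.047, 0.006]
contact_force: [-0.0, -0.6, -0.2]
gripper_width: 1.003
t 6.8 pos [ 0.4988 -0.1097  0.1649] yaw -5.4 grip 1.00 F [-0.  -0.6 -0.2]
dx 0.0456 dy -0.2355 dz 0.0049 wz -0.0
```

View pics/s4.png

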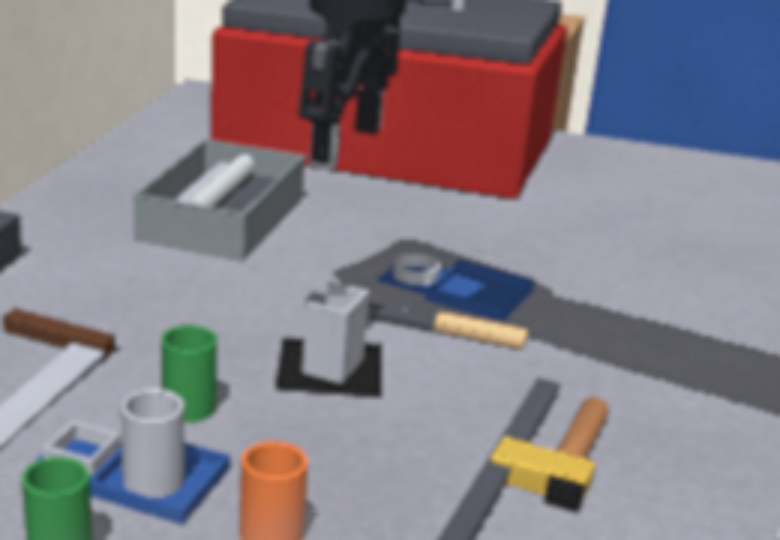

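The channel stands upright on the mat (crop 338,335), released. Now the grey pipe (crop 153,440) between the two greens.

```bash
python3 -m pendant '[{"wx":0,"wy":0,"wz":0,"dx":0.0456,"dy":-0.2355,"dz":0,"hand":1},{"wx":0,"wy":0,"wz":0,"dx":0.0456,"dy":-0.2355,"dz":0,"hand":1},{"wx":0,"wy":0,"wz":0,"dx":0.0456,"dy":-0.2355,"dz":0,"hand":1},{"wx":0,"wy":0,"wz":0,"dx":0.0456,"dy":-0.2355,"dz":0,"hand":1},{"wx":0,"wy":0,"wz":0,"dx":0.0456,"dy":-0.2355,"dz":0,"hand":1},{"wx":0,"wy":0,"wz":0,"dx":0.0456,"dy":-0.2355,"dz":0,"hand":1},{"wx":0,"wy":0,"wz":0,"dx":0.0456,"dy":-0.2355,"dz":0,"hand":1},{"wx":0,"wy":0,"wz":0,"dx":0.0456,"dy":-0.2355,"dz":0,"hand":1},{"wx":0,"wy":0,"wz":0,"dx":0.0456,"dy":-0.2355,"dz":0,"hand":1},{"wx":0,"wy":0,"wz":0,"dx":0.0456,"dy":-0.2355,"dz":0,"hand":1}]'; python3 go.py .5665 .1205 .028 -5.4
```

```text
time: 7.72
tool_pos: [0.562, 0.1208, 0.1566]
tool_rot: [0.0, 0.999, -0.048, -0.001]
contact_force: [-0.3, 0.7, 0.7]
gripper_width: 1.003
t 7.7 pos [0.562  0.1208 0.1566] yaw -5.5 grip 1.00 F [-0.3  0.7  0.7]
dx 0.0045 dy -0.0001 dz 0.1286 wz -0.1
```

```bash
python3 -m pendant '[{"wx":0,"wy":0,"wz":0,"dx":0.0045,"dy":0,"dz":0.03,"hand":1},{"wx":0,"wy":0,"wz":0,"dx":0.0045,"dy":0,"dz":0.06,"hand":1},{"wx":0,"wy":0,"wz":0,"dx":0.0045,"dy":0,"dz":0.09,"hand":1},{"wx":0,"wy":0,"wz":0,"dx":0.0045,"dy":0,"dz":0.11,"hand":1},{"wx":0,"wy":0,"wz":0,"dx":0.0045,"dy":0,"dz":0.125,"hand":1},{"wx":0,"wy":0,"wz":0,"dx":0.0045,"dy":0,"dz":0.129,"hand":1},{"wx":0,"wy":0,"wz":0,"dx":0.0045,"dy":0,"dz":0.129,"hand":1},{"wx":0,"wy":0,"wz":0,"dx":0.0045,"dy":0,"dz":0.129,"hand":1}]'; python3 go.py .5665 .1205 .028 -5.4
python3 - <<'E'
from h import *
p,d=grab('side'); cv2.imwrite('pics/s5.png',cv2.resize(p[120:300,200:400,::-1],None,fx=3,fy=3))
E
```

```text
time: 8.38
tool_pos: [0.5677, 0.1207, 0.0296]
tool_rot: [-0.0, 0.999, -0.048, 0.0]
contact_force: [-0.0, -0.4, 0.7]
gripper_width: 0.999
t 8.4 pos [0.5677 0.1207 0.0296] yaw -5.5 grip 1.00 F [-0.  -0.4  0.7]
dx -0.0012 dy 0.0003 dz 0.0016 wz -0.1
```

View pics/s5.png

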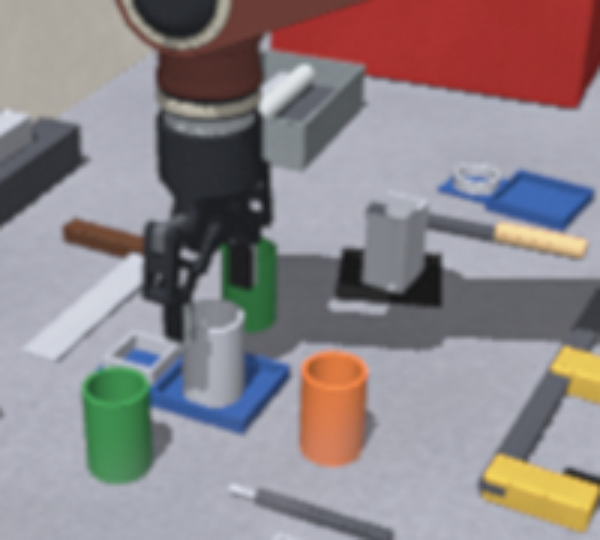

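```bash
python3 -m pendant '[{"wx":0,"wy":0,"wz":0,"dx":0,"dy":0,"dz":0,"hand":-1},{"wx":0,"wy":0,"wz":0,"dx":0,"dy":0,"dz":0,"hand":-1},{"wx":0,"wy":0,"wz":0,"dx":0,"dy":0,"dz":0,"hand":-1},{"wx":0,"wy":0,"wz":0,"dx":0,"dy":0,"dz":0,"hand":-1},{"wx":0,"wy":0,"wz":0,"dx":0,"dy":0,"dz":0,"hand":-1},{"wx":0,"wy":0,"wz":0,"dx":0,"dy":0,"dz":0,"hand":-1},{"wx":0,"wy":0,"wz":0,"dx":0,"dy":0,"dz":0,"hand":-1},{"wx":0,"wy":0,"wz":0,"dx":0,"dy":0,"dz":0,"hand":-1},{"wx":0,"wy":0,"wz":0,"dx":0,"dy":0,"dz":0,"hand":-1},{"wx":0,"wy":0,"wz":0,"dx":0,"dy":0,"dz":0,"hand":-1},{"wx":0,"wy":0,"wz":0,"dx":0,"dy":0,"dz":-0.015,"hand":-1},{"wx":0,"wy":0,"wz":0,"dx":0,"dy":0,"dz":-0.04,"hand":-1},{"wx":0,"wy":0,"wz":0,"dx":0,"dy":0,"dz":-0.075,"hand":-1},{"wx":0,"wy":0,"wz":0,"dx":0,"dy":0,"dz":-0.105,"hand":-1},{"wx":0,"wy":0,"wz":0,"dx":0,"dy":0,"dz":-0.125,"hand":-1},{"wx":0,"wy":0,"wz":0,"dx":0,"dy":0,"dz":-0.13,"hand":-1},{"wx":0,"wy":0,"wz":0,"dx":0,"dy":0,"dz":-0.13,"hand":-1}]';  python3 go.py .407 -.3105 .16 -5.4
```

```text
time: 9.85
tool_pos: [0.568, 0.1216, 0.1602]
tool_rot: [-0.0, 0.999, -0.047, 0.001]
contact_force: [-0.5, 0.2, -3.3]
gripper_width: 0.529
t 9.8 pos [0.568  0.1216 0.1602] yaw -5.4 grip 0.53 F [-0.5  0.2 -3.3]
dx -0.1195 dy 0.4454 dz 0.0002 wz -0.0
```

```bash
python3 -m pendant '[{"wx":0,"wy":0,"wz":0,"dx":-0.005,"dy":0.0186,"dz":0,"hand":-1},{"wx":0,"wy":0,"wz":0,"dx":-0.0134,"dy":0.05,"dz":0,"hand":-1},{"wx":0,"wy":0,"wz":0,"dx":-0.0235,"dy":0.0876,"dz":0,"hand":-1},{"wx":0,"wy":0,"wz":0,"dx":-0.0335,"dy":0.125,"dz":0,"hand":-1},{"wx":0,"wy":0,"wz":0,"dx":-0.0443,"dy":0.165,"dz":0,"hand":-1},{"wx":0,"wy":0,"wz":0,"dx":-0.055,"dy":0.205,"dz":0,"hand":-1},{"wx":0,"wy":0,"wz":0,"dx":-0.0657,"dy":0.245,"dz":0,"hand":-1},{"wx":0,"wy":0,"wz":0,"dx":-0.0765,"dy":0.285,"dz":0,"hand":-1},{"wx":0,"wy":0,"wz":0,"dx":-0.0872,"dy":0.325,"dz":0,"hand":-1},{"wx":0,"wy":0,"wz":0,"dx":-0.098,"dy":0.365,"dz":0,"hand":-1},{"wx":0,"wy":0,"wz":0,"dx":-0.107,"dy":0.4,"dz":0,"hand":-1},{"wx":0,"wy":0,"wz":0,"dx":-0.115,"dy":0.429,"dz":0,"hand":-1},{"wx":0,"wy":0,"wz":0,"dx":-0.1195,"dy":0.4454,"dz":0,"hand":-1},{"wx":0,"wy":0,"wz":0,"dx":-0.1195,"dy":0.4454,"dz":0.02,"hand":-1},{"wx":0,"wy":0,"wz":0,"dx":-0.1195,"dy":0.4454,"dz":0.05,"hand":-1},{"wx":0,"wy":0,"wz":0,"dx":-0.1195,"dy":0.4454,"dz":0.08,"hand":-1},{"wx":0,"wy":0,"wz":0,"dx":-0.1195,"dy":0.4454,"dz":0.095,"hand":-1},{"wx":0,"wy":0,"wz":0,"dx":-0.1195,"dy":0.4454,"dz":0.105,"hand":-1},{"wx":0,"wy":0,"wz":0,"dx":-0.1195,"dy":0.4454,"dz":0.105,"hand":-1},{"wx":0,"wy":0,"wz":0,"dx":-0.1195,"dy":0.4454,"dz":0.105,"hand":-1}]';  python3 go.py .407 -.3105 .03 -5.4
```

```text
time: 11.52
tool_pos: [0.4054, -0.3099, 0.0525]
tool_rot: [-0.001, 0.999, -0.047, -0.001]
contact_force: [0.2, -0.1, -3.6]
gripper_width: 0.531
t 11.5 pos [ 0.4054 -0.3099  0.0525] yaw -5.4 grip 0.53 F [ 0.2 -0.1 -3.6]
dx 0.0017 dy 0.0005 dz 0.0225 wz -0.0
```

```bash
python3 -m pendant '[{"wx":0,"wy":0,"wz":0,"dx":0,"dy":0,"dz":0.008,"hand":-1},{"wx":0,"wy":0,"wz":0,"dx":0,"dy":0,"dz":0.015,"hand":-1},{"wx":0,"wy":0,"wz":0,"dx":0,"dy":0,"dz":0.019,"hand":-1},{"wx":0,"wy":0,"wz":0,"dx":0,"dy":0,"dz":0.02,"hand":-1},{"wx":0,"wy":0,"wz":0,"dx":0,"dy":0,"dz":0.021,"hand":-1},{"wx":0,"wy":0,"wz":0,"dx":0,"dy":0,"dz":0.021,"hand":-1},{"wx":0,"wy":0,"wz":0,"dx":0,"dy":0,"dz":0.021,"hand":-1}]';  python3 go.py .407 -.3105 .03 -5.4
```

```text
time: 12.1
tool_pos: [0.4063, -0.3109, 0.0331]
tool_rot: [0.0, 0.999, -0.047, 0.0]
contact_force: [0.1, 0.1, -3.5]
gripper_width: 0.53
t 12.1 pos [ 0.4063 -0.3109  0.0331] yaw -5.4 grip 0.53 F [ 0.1  0.1 -3.5]
dx 0.0007 dy -0.0004 dz 0.0031 wz -0.0
```

```bash
python3 -m pendant '[{"wx":0,"wy":0,"wz":0,"dx":0,"dy":0,"dz":0.001,"hand":-1},{"wx":0,"wy":0,"wz":0,"dx":0,"dy":0,"dz":0.002,"hand":-1},{"wx":0,"wy":0,"wz":0,"dx":0,"dy":0,"dz":0.003,"hand":-1},{"wx":0,"wy":0,"wz":0,"dx":0,"dy":0,"dz":0.003,"hand":-1}]';  python3 go.py .407 -.3105 .03 -5.4
```

```text
time: 12.43
tool_pos: [0.4066, -0.3111, 0.0307]
tool_rot: [0.0, 0.999, -0.047, 0.0]
contact_force: [0.1, 0.8, 1.4]
gripper_width: 0.529
t 12.4 pos [ 0.4066 -0.3111  0.0307] yaw -5.4 grip 0.53 F [0.1 0.8 1.4]
dx 0.0003 dy -0.0006 dz 0.0007 wz -0.0
```

```bash
python3 -m pendant '[{"wx":0,"wy":0,"wz":0,"dx":0,"dy":0,"dz":0,"hand":1},{"wx":0,"wy":0,"wz":0,"dx":0,"dy":0,"dz":0,"hand":1},{"wx":0,"wy":0,"wz":0,"dx":0,"dy":0,"dz":0,"hand":1},{"wx":0,"wy":0,"wz":0,"dx":0,"dy":0,"dz":0,"hand":1},{"wx":0,"wy":0,"wz":0,"dx":0,"dy":0,"dz":0,"hand":1},{"wx":0,"wy":0,"wz":0,"dx":0,"dy":0,"dz":0,"hand":1},{"wx":0,"wy":0,"wz":0,"dx":0,"dy":0,"dz":0,"hand":1},{"wx":0,"wy":0,"wz":0,"dx":0,"dy":0,"dz":-0.03,"hand":1},{"wx":0,"wy":0,"wz":0,"dx":0,"dy":0,"dz":-0.07,"hand":1},{"wx":0,"wy":0,"wz":0,"dx":0,"dy":0,"dz":-0.11,"hand":1},{"wx":0,"wy":0,"wz":0,"dx":0,"dy":0,"dz":-0.13,"hand":1},{"wx":0,"wy":0,"wz":0,"dx":0,"dy":0,"dz":-0.13,"hand":1}]'; python3 go.py .406 .3435 .16 -4.8
```

```text
time: 13.43
tool_pos: [0.4089, -0.3135, 0.167]
tool_rot: [0.004, 0.999, -0.047, 0.004]
contact_force: [0.6, -0.4, 0.5]
gripper_width: 1.004
t 13.4 pos [ 0.4089 -0.3135  0.167 ] yaw -5.4 grip 1.00 F [ 0.6 -0.4  0.5]
dx -0.0651 dy -0.6538 dz 0.0070 wz -0.6
```

```bash
python3 -m pendant '[{"wx":0,"wy":0,"wz":-0.6,"dx":-0.065,"dy":-0.654,"dz":0.004,"hand":1},{"wx":0,"wy":0,"wz":-0.6,"dx":-0.065,"dy":-0.654,"dz":0.004,"hand":1},{"wx":0,"wy":0,"wz":-0.6,"dx":-0.065,"dy":-0.654,"dz":0.004,"hand":1},{"wx":0,"wy":0,"wz":-0.6,"dx":-0.065,"dy":-0.654,"dz":0.004,"hand":1},{"wx":0,"wy":0,"wz":-0.6,"dx":-0.065,"dy":-0.654,"dz":0.004,"hand":1},{"wx":0,"wy":0,"wz":-0.6,"dx":-0.065,"dy":-0.654,"dz":0.004,"hand":1},{"wx":0,"wy":0,"wz":-0.6,"dx":-0.065,"dy":-0.654,"dz":0.004,"hand":1},{"wx":0,"wy":0,"wz":-0.6,"dx":-0.065,"dy":-0.654,"dz":0.004,"hand":1},{"wx":0,"wy":0,"wz":-0.6,"dx":-0.065,"dy":-0.654,"dz":0.004,"hand":1},{"wx":0,"wy":0,"wz":-0.6,"dx":-0.065,"dy":-0.654,"dz":0.004,"hand":1},{"wx":0,"wy":0,"wz":-0.6,"dx":-0.065,"dy":-0.654,"dz":0.004,"hand":1},{"wx":0,"wy":0,"wz":-0.6,"dx":-0.065,"dy":-0.654,"dz":0.004,"hand":1},{"wx":0,"wy":0,"wz":-0.6,"dx":-0.065,"dy":-0.654,"dz":0.004,"hand":1},{"wx":0,"wy":0,"wz":-0.6,"dx":-0.065,"dy":-0.654,"dz":0.004,"hand":1},{"wx":0,"wy":0,"wz":-0.6,"dx":-0.065,"dy":-0.654,"dz":0.004,"hand":1},{"wx":0,"wy":0,"wz":-0.6,"dx":-0.065,"dy":-0.654,"dz":0.004,"hand":1},{"wx":0,"wy":0,"wz":-0.6,"dx":-0.065,"dy":-0.654,"dz":0.004,"hand":1},{"wx":0,"wy":0,"wz":-0.6,"dx":-0.065,"dy":-0.654,"dz":0.004,"hand":1},{"wx":0,"wy":0,"wz":-0.6,"dx":-0.065,"dy":-0.654,"dz":0.004,"hand":1},{"wx":0,"wy":0,"wz":-0.6,"dx":-0.065,"dy":-0.654,"dz":0.004,"hand":1}]'; python3 go.py .406 .3435 .028 -4.8
```

```text
time: 15.1
tool_pos: [0.4032, 0.3454, 0.1552]
tool_rot: [0.0, 0.999, -0.043, -0.0]
contact_force: [-0.4, -0.7, -0.1]
gripper_width: 1.0
t 15.1 pos [0.4032 0.3454 0.1552] yaw -4.9 grip 1.00 F [-0.4 -0.7 -0.1]
dx 0.0030 dy 0.0017 dz 0.1272 wz -0.1
```

```bash
python3 -m pendant '[{"wx":0,"wy":0,"wz":0,"dx":0.002,"dy":0.002,"dz":0.03,"hand":1},{"wx":0,"wy":0,"wz":0,"dx":0.002,"dy":0.002,"dz":0.06,"hand":1},{"wx":0,"wy":0,"wz":0,"dx":0.002,"dy":0.002,"dz":0.09,"hand":1},{"wx":0,"wy":0,"wz":0,"dx":0.002,"dy":0.002,"dz":0.11,"hand":1},{"wx":0,"wy":0,"wz":0,"dx":0.002,"dy":0.002,"dz":0.125,"hand":1},{"wx":0,"wy":0,"wz":0,"dx":0.002,"dy":0.002,"dz":0.127,"hand":1},{"wx":0,"wy":0,"wz":0,"dx":0.002,"dy":0.002,"dz":0.127,"hand":1},{"wx":0,"wy":0,"wz":0,"dx":0.002,"dy":0.002,"dz":0.127,"hand":1}]'; python3 go.py .406 .3435 .028 -4.8
python3 - <<'E'
from h import *
p,d=grab('side'); cv2.imwrite('pics/s6.png',cv2.resize(p[150:400,200:460,::-1],None,fx=2.4,fy=2.4))
E
```

```text
time: 15.77
tool_pos: [0.406, 0.3441, 0.03]
tool_rot: [-0.0, 0.999, -0.043, 0.001]
contact_force: [-0.1, 0.4, 0.9]
gripper_width: 1.001
t 15.8 pos [0.406  0.3441 0.03  ] yaw -4.9 grip 1.00 F [-0.1  0.4  0.9]
dx 0.0000 dy 0.0006 dz 0.0020 wz -0.1
```

View pics/s6.png

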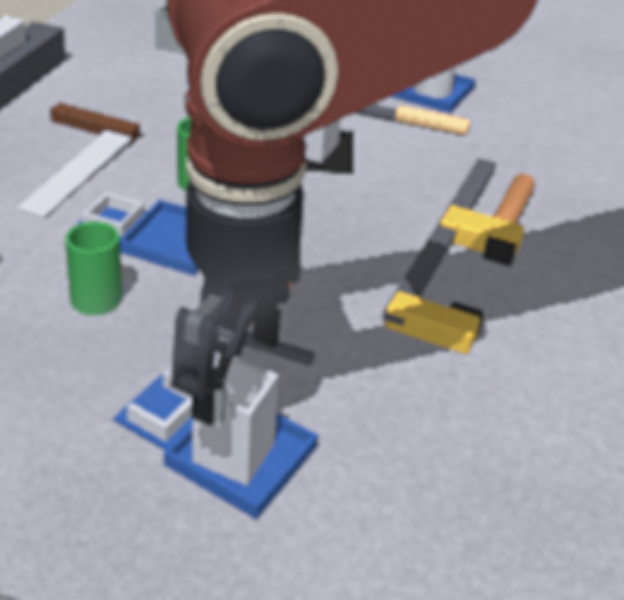

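```bash
python3 -m pendant '[{"wx":0,"wy":0,"wz":0,"dx":0,"dy":0,"dz":0,"hand":-1},{"wx":0,"wy":0,"wz":0,"dx":0,"dy":0,"dz":0,"hand":-1},{"wx":0,"wy":0,"wz":0,"dx":0,"dy":0,"dz":0,"hand":-1},{"wx":0,"wy":0,"wz":0,"dx":0,"dy":0,"dz":0,"hand":-1},{"wx":0,"wy":0,"wz":0,"dx":0,"dy":0,"dz":0,"hand":-1},{"wx":0,"wy":0,"wz":0,"dx":0,"dy":0,"dz":0,"hand":-1},{"wx":0,"wy":0,"wz":0,"dx":0,"dy":0,"dz":0,"hand":-1},{"wx":0,"wy":0,"wz":0,"dx":0,"dy":0,"dz":0,"hand":-1},{"wx":0,"wy":0,"wz":0,"dx":0,"dy":0,"dz":0,"hand":-1},{"wx":0,"wy":0,"wz":0,"dx":0,"dy":0,"dz":0,"hand":-1},{"wx":0,"wy":0,"wz":0,"dx":0,"dy":0,"dz":-0.015,"hand":-1},{"wx":0,"wy":0,"wz":0,"dx":0,"dy":0,"dz":-0.04,"hand":-1},{"wx":0,"wy":0,"wz":0,"dx":0,"dy":0,"dz":-0.075,"hand":-1},{"wx":0,"wy":0,"wz":0,"dx":0,"dy":0,"dz":-0.105,"hand":-1},{"wx":0,"wy":0,"wz":0,"dx":0,"dy":0,"dz":-0.125,"hand":-1},{"wx":0,"wy":0,"wz":0,"dx":0,"dy":0,"dz":-0.13,"hand":-1},{"wx":0,"wy":0,"wz":0,"dx":0,"dy":0,"dz":-0.13,"hand":-1}]';  python3 go.py .5625 .115 .16 -4.8
```

```text
time: 17.23
tool_pos: [0.4056, 0.3446, 0.1596]
tool_rot: [-0.0, 0.999, -0.042, 0.001]
contact_force: [0.2, -0.8, -4.2]
gripper_width: 0.509
t 17.2 pos [0.4056 0.3446 0.1596] yaw -4.8 grip 0.51 F [ 0.2 -0.8 -4.2]
dx 0.1757 dy 0.2156 dz -0.0004 wz -0.0
```

```bash
python3 -m pendant '[{"wx":0,"wy":0,"wz":0,"dx":0.011,"dy":0.0135,"dz":0,"hand":-1},{"wx":0,"wy":0,"wz":0,"dx":0.031,"dy":0.038,"dz":0,"hand":-1},{"wx":0,"wy":0,"wz":0,"dx":0.055,"dy":0.0675,"dz":0,"hand":-1},{"wx":0,"wy":0,"wz":0,"dx":0.08,"dy":0.098,"dz":0,"hand":-1},{"wx":0,"wy":0,"wz":0,"dx":0.105,"dy":0.129,"dz":0,"hand":-1},{"wx":0,"wy":0,"wz":0,"dx":0.13,"dy":0.1595,"dz":0,"hand":-1},{"wx":0,"wy":0,"wz":0,"dx":0.152,"dy":0.1865,"dz":0,"hand":-1},{"wx":0,"wy":0,"wz":0,"dx":0.168,"dy":0.206,"dz":0,"hand":-1},{"wx":0,"wy":0,"wz":0,"dx":0.1757,"dy":0.2156,"dz":0,"hand":-1},{"wx":0,"wy":0,"wz":0,"dx":0.1757,"dy":0.2156,"dz":0,"hand":-1},{"wx":0,"wy":0,"wz":0,"dx":0.1757,"dy":0.2156,"dz":0.02,"hand":-1},{"wx":0,"wy":0,"wz":0,"dx":0.1757,"dy":0.2156,"dz":0.05,"hand":-1},{"wx":0,"wy":0,"wz":0,"dx":0.1757,"dy":0.2156,"dz":0.08,"hand":-1},{"wx":0,"wy":0,"wz":0,"dx":0.1757,"dy":0.2156,"dz":0.105,"hand":-1},{"wx":0,"wy":0,"wz":0,"dx":0.1757,"dy":0.2156,"dz":0.115,"hand":-1},{"wx":0,"wy":0,"wz":0,"dx":0.1757,"dy":0.2156,"dz":0.12,"hand":-1},{"wx":0,"wy":0,"wz":0,"dx":0.1757,"dy":0.2156,"dz":0.124,"hand":-1},{"wx":0,"wy":0,"wz":0,"dx":0.1757,"dy":0.2156,"dz":0.124,"hand":-1},{"wx":0,"wy":0,"wz":0,"dx":0.1757,"dy":0.2156,"dz":0.124,"hand":-1}]';  python3 go.py .5625 .115 .031 -4.8
```

```text
time: 18.82
tool_pos: [0.5632, 0.1151, 0.0364]
tool_rot: [-0.0, 0.999, -0.042, 0.001]
contact_force: [0.3, -0.6, -2.6]
gripper_width: 0.504
t 18.8 pos [0.5632 0.1151 0.0364] yaw -4.8 grip 0.50 F [ 0.3 -0.6 -2.6]
dx -0.0007 dy 0.0002 dz 0.0054 wz -0.0
```

```bash
python3 -m pendant '[{"wx":0,"wy":0,"wz":0,"dx":0,"dy":0,"dz":0.002,"hand":-1},{"wx":0,"wy":0,"wz":0,"dx":0,"dy":0,"dz":0.004,"hand":-1},{"wx":0,"wy":0,"wz":0,"dx":0,"dy":0,"dz":0.005,"hand":-1},{"wx":0,"wy":0,"wz":0,"dx":0,"dy":0,"dz":0.005,"hand":-1},{"wx":0,"wy":0,"wz":0,"dx":0,"dy":0,"dz":0.005,"hand":-1}]';  python3 go.py .5625 .115 .031 -4.8
```

```text
time: 19.23
tool_pos: [0.5624, 0.1147, 0.0302]
tool_rot: [-0.0, 0.999, -0.042, 0.0]
contact_force: [1.3, 0.5, -1.7]
gripper_width: 0.507
t 19.2 pos [0.5624 0.1147 0.0302] yaw -4.8 grip 0.51 F [ 1.3  0.5 -1.7]
dx 0.0001 dy -0.0003 dz -0.0008 wz -0.0
```

Touching. Release, lift, and back to the channel.

```bash
python3 -m pendant '[{"wx":0,"wy":0,"wz":0,"dx":0,"dy":0,"dz":0,"hand":1},{"wx":0,"wy":0,"wz":0,"dx":0,"dy":0,"dz":0,"hand":1},{"wx":0,"wy":0,"wz":0,"dx":0,"dy":0,"dz":0,"hand":1},{"wx":0,"wy":0,"wz":0,"dx":0,"dy":0,"dz":0,"hand":1},{"wx":0,"wy":0,"wz":0,"dx":0,"dy":0,"dz":0,"hand":1},{"wx":0,"wy":0,"wz":0,"dx":0,"dy":0,"dz":0,"hand":1},{"wx":0,"wy":0,"wz":0,"dx":0,"dy":0,"dz":0,"hand":1},{"wx":0,"wy":0,"wz":0,"dx":0,"dy":0,"dz":-0.03,"hand":1},{"wx":0,"wy":0,"wz":0,"dx":0,"dy":0,"dz":-0.07,"hand":1},{"wx":0,"wy":0,"wz":0,"dx":0,"dy":0,"dz":-0.11,"hand":1},{"wx":0,"wy":0,"wz":0,"dx":0,"dy":0,"dz":-0.13,"hand":1},{"wx":0,"wy":0,"wz":0,"dx":0,"dy":0,"dz":-0.13,"hand":1}]'
python3 - <<'E'
from meas import *
p,d=grab('top','top2.png'); W=world('top',d)
for t,c in dict(pipe=(.407,-.31),channel=(.496,-.109)).items():
    r,q=off('top',W,p,c,.074); print(t,r,len(q))
E
python3 go.py .4965 -.109 .16 -5.4
```

```text
time: 20.23
tool_pos: [0.5661, 0.1151, 0.1675]
tool_rot: [-0.001, 0.999, -0.042, 0.006]
contact_force: [0.5, -0.6, 1.0]
gripper_width: 1.002
pipe [ 406.1 -310.6   49.    46.4   88.9] 191
channel [ 493.1 -108.5   51.5   38.1   86.8] 162
t 20.3 pos [0.5644 0.1149 0.1639] yaw -4.8 grip 1.00 F [-0.2  0.9  0.1]
dx -0.0488 dy 0.2289 dz 0.0039 wz 0.6
```

View pics/top2.png

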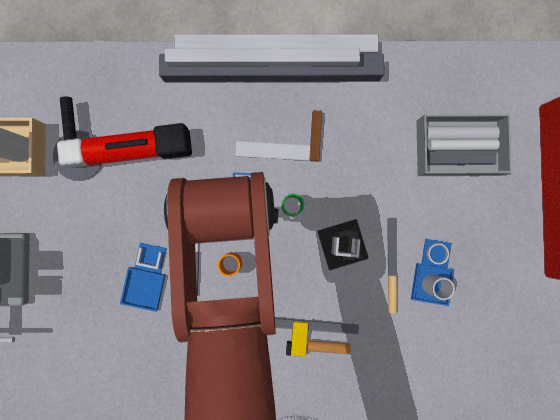

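The pipe stands in the ring tray (438,288), the channel on the mat (345,247), and the U tray (143,288) is empty.

```bash
python3 -m pendant '[{"wx":0,"wy":0,"wz":0.2,"dx":-0.05,"dy":0.229,"dz":0.003,"hand":1},{"wx":0,"wy":0,"wz":0.2,"dx":-0.05,"dy":0.229,"dz":0.003,"hand":1},{"wx":0,"wy":0,"wz":0.2,"dx":-0.05,"dy":0.229,"dz":0.003,"hand":1},{"wx":0,"wy":0,"wz":0.2,"dx":-0.05,"dy":0.229,"dz":0.003,"hand":1},{"wx":0,"wy":0,"wz":0.2,"dx":-0.05,"dy":0.229,"dz":0.003,"hand":1},{"wx":0,"wy":0,"wz":0.2,"dx":-0.05,"dy":0.229,"dz":0.003,"hand":1},{"wx":0,"wy":0,"wz":0.2,"dx":-0.05,"dy":0.229,"dz":0.003,"hand":1},{"wx":0,"wy":0,"wz":0.2,"dx":-0.05,"dy":0.229,"dz":0.003,"hand":1},{"wx":0,"wy":0,"wz":0.2,"dx":-0.05,"dy":0.229,"dz":0.003,"hand":1},{"wx":0,"wy":0,"wz":0.2,"dx":-0.05,"dy":0.229,"dz":0.003,"hand":1}]'; python3 go.py .495 -.109 .03 -5
```

```text
time: 21.12
tool_pos: [0.4927, -0.1081, 0.1558]
tool_rot: [-0.0, 0.999, -0.043, -0.001]
contact_force: [0.1, 0.3, 0.5]
gripper_width: 1.002
t 21.1 pos [ 0.4927 -0.1081  0.1558] yaw -5.0 grip 1.00 F [0.1 0.3 0.5]
dx 0.0023 dy 0.0007 dz 0.1258 wz 0.0
```

```bash
python3 -m pendant '[{"wx":0,"wy":0,"wz":0,"dx":0,"dy":0,"dz":0.03,"hand":1},{"wx":0,"wy":0,"wz":0,"dx":0,"dy":0,"dz":0.06,"hand":1},{"wx":0,"wy":0,"wz":0,"dx":0,"dy":0,"dz":0.09,"hand":1},{"wx":0,"wy":0,"wz":0,"dx":0,"dy":0,"dz":0.11,"hand":1},{"wx":0,"wy":0,"wz":0,"dx":0,"dy":0,"dz":0.125,"hand":1},{"wx":0,"wy":0,"wz":0,"dx":0,"dy":0,"dz":0.129,"hand":1},{"wx":0,"wy":0,"wz":0,"dx":0,"dy":0,"dz":0.129,"hand":1},{"wx":0,"wy":0,"wz":0,"dx":0,"dy":0,"dz":0.129,"hand":1}]'; python3 go.py .495 -.109 .03 -5
```

```text
time: 21.78
tool_pos: [0.4936, -0.1087, 0.0284]
tool_rot: [0.0, 0.999, -0.043, 0.0]
contact_force: [0.6, -0.7, 0.8]
gripper_width: 0.997
t 21.8 pos [ 0.4936 -0.1087  0.0284] yaw -5.0 grip 1.00 F [ 0.6 -0.7  0.8]
dx 0.0014 dy 0.0002 dz -0.0016 wz 0.0
```

```bash
python3 -m pendant '[{"wx":0,"wy":0,"wz":0,"dx":0,"dy":0,"dz":0,"hand":-1},{"wx":0,"wy":0,"wz":0,"dx":0,"dy":0,"dz":0,"hand":-1},{"wx":0,"wy":0,"wz":0,"dx":0,"dy":0,"dz":0,"hand":-1},{"wx":0,"wy":0,"wz":0,"dx":0,"dy":0,"dz":0,"hand":-1},{"wx":0,"wy":0,"wz":0,"dx":0,"dy":0,"dz":0,"hand":-1},{"wx":0,"wy":0,"wz":0,"dx":0,"dy":0,"dz":0,"hand":-1},{"wx":0,"wy":0,"wz":0,"dx":0,"dy":0,"dz":0,"hand":-1},{"wx":0,"wy":0,"wz":0,"dx":0,"dy":0,"dz":0,"hand":-1},{"wx":0,"wy":0,"wz":0,"dx":0,"dy":0,"dz":0,"hand":-1},{"wx":0,"wy":0,"wz":0,"dx":0,"dy":0,"dz":0,"hand":-1},{"wx":0,"wy":0,"wz":0,"dx":0,"dy":0,"dz":-0.015,"hand":-1},{"wx":0,"wy":0,"wz":0,"dx":0,"dy":0,"dz":-0.04,"hand":-1},{"wx":0,"wy":0,"wz":0,"dx":0,"dy":0,"dz":-0.075,"hand":-1},{"wx":0,"wy":0,"wz":0,"dx":0,"dy":0,"dz":-0.105,"hand":-1},{"wx":0,"wy":0,"wz":0,"dx":0,"dy":0,"dz":-0.125,"hand":-1},{"wx":0,"wy":0,"wz":0,"dx":0,"dy":0,"dz":-0.13,"hand":-1},{"wx":0,"wy":0,"wz":0,"dx":0,"dy":0,"dz":-0.13,"hand":-1}]';  python3 go.py .4015 .342 .16 -12
```

```text
time: 23.2
tool_pos: [0.4935, -0.1096, 0.1588]
tool_rot: [0.0, 0.999, -0.044, 0.001]
contact_force: [-0.1, -0.2, -4.3]
gripper_width: 0.566
t 23.2 pos [ 0.4935 -0.1096  0.1588] yaw -5.0 grip 0.57 F [-0.1 -0.2 -4.3]
dx -0.1313 dy -0.4418 dz -0.0012 wz 7.0
```

```bash
python3 -m pendant '[{"wx":0,"wy":0,"wz":1,"dx":-0.005,"dy":-0.0168,"dz":0,"hand":-1},{"wx":0,"wy":0,"wz":2,"dx":-0.014,"dy":-0.047,"dz":0,"hand":-1},{"wx":0,"wy":0,"wz":3,"dx":-0.025,"dy":-0.084,"dz":0,"hand":-1},{"wx":0,"wy":0,"wz":4,"dx":-0.036,"dy":-0.121,"dz":0,"hand":-1},{"wx":0,"wy":0,"wz":5,"dx":-0.0475,"dy":-0.16,"dz":0,"hand":-1},{"wx":0,"wy":0,"wz":6,"dx":-0.0594,"dy":-0.2,"dz":0,"hand":-1},{"wx":0,"wy":0,"wz":7,"dx":-0.0713,"dy":-0.24,"dz":0,"hand":-1},{"wx":0,"wy":0,"wz":7,"dx":-0.0832,"dy":-0.28,"dz":0,"hand":-1},{"wx":0,"wy":0,"wz":7,"dx":-0.095,"dy":-0.32,"dz":0,"hand":-1},{"wx":0,"wy":0,"wz":7,"dx":-0.107,"dy":-0.36,"dz":0,"hand":-1},{"wx":0,"wy":0,"wz":7,"dx":-0.1174,"dy":-0.395,"dz":0,"hand":-1},{"wx":0,"wy":0,"wz":7,"dx":-0.1262,"dy":-0.4247,"dz":0,"hand":-1},{"wx":0,"wy":0,"wz":7,"dx":-0.1313,"dy":-0.4418,"dz":0,"hand":-1},{"wx":0,"wy":0,"wz":7,"dx":-0.1313,"dy":-0.4418,"dz":0,"hand":-1},{"wx":0,"wy":0,"wz":7,"dx":-0.1313,"dy":-0.4418,"dz":0.02,"hand":-1},{"wx":0,"wy":0,"wz":7,"dx":-0.1313,"dy":-0.4418,"dz":0.05,"hand":-1},{"wx":0,"wy":0,"wz":7,"dx":-0.1313,"dy":-0.4418,"dz":0.08,"hand":-1},{"wx":0,"wy":0,"wz":7,"dx":-0.1313,"dy":-0.4418,"dz":0.1,"hand":-1},{"wx":0,"wy":0,"wz":7,"dx":-0.1313,"dy":-0.4418,"dz":0.11,"hand":-1},{"wx":0,"wy":0,"wz":7,"dx":-0.1313,"dy":-0.4418,"dz":0.11,"hand":-1}]';  python3 go.py .4015 .342 .03 -12
```

```text
time: 24.87
tool_pos: [0.3976, 0.3395, 0.0426]
tool_rot: [0.003, 0.994, -0.105, -0.004]
contact_force: [-0.1, -0.4, -3.6]
gripper_width: 0.564
t 24.9 pos [0.3976 0.3395 0.0426] yaw -12.1 grip 0.56 F [-0.1 -0.4 -3.6]
dx 0.0033 dy -0.0033 dz 0.0126 wz -0.1
```

```bash
python3 -m pendant '[{"wx":0,"wy":0,"wz":0,"dx":0.001,"dy":-0.001,"dz":0.005,"hand":-1},{"wx":0,"wy":0,"wz":0,"dx":0.002,"dy":-0.001,"dz":0.01,"hand":-1},{"wx":0,"wy":0,"wz":0,"dx":0.002,"dy":-0.001,"dz":0.014,"hand":-1},{"wx":0,"wy":0,"wz":0,"dx":0.002,"dy":-0.001,"dz":0.016,"hand":-1},{"wx":0,"wy":0,"wz":0,"dx":0.002,"dy":-0.001,"dz":0.016,"hand":-1},{"wx":0,"wy":0,"wz":0,"dx":0.002,"dy":-0.001,"dz":0.016,"hand":-1}]';  python3 go.py .4015 .342 .03 -12
```

```text
time: 25.37
tool_pos: [0.4033, 0.3432, 0.0323]
tool_rot: [-0.0, 0.994, -0.105, 0.0]
contact_force: [0.3, 0.2, -2.8]
gripper_width: 0.563
t 25.4 pos [0.4033 0.3432 0.0323] yaw -12.0 grip 0.56 F [ 0.3  0.2 -2.8]
dx -0.0016 dy 0.0015 dz 0.0023 wz -0.0
```

```bash
python3 -m pendant '[{"wx":0,"wy":0,"wz":0,"dx":0,"dy":0,"dz":0.001,"hand":-1},{"wx":0,"wy":0,"wz":0,"dx":0,"dy":0,"dz":0.002,"hand":-1},{"wx":0,"wy":0,"wz":0,"dx":0,"dy":0,"dz":0.003,"hand":-1},{"wx":0,"wy":0,"wz":0,"dx":0,"dy":0,"dz":0.003,"hand":-1},{"wx":0,"wy":0,"wz":0,"dx":0,"dy":0,"dz":0.003,"hand":-1}]';  python3 go.py .4015 .342 .03 -12
```

```text
time: 25.78
tool_pos: [0.4034, 0.3432, 0.0296]
tool_rot: [-0.0, 0.994, -0.105, 0.0]
contact_force: [-0.5, -0.5, 2.3]
gripper_width: 0.563
t 25.8 pos [0.4034 0.3432 0.0296] yaw -12.0 grip 0.56 F [-0.5 -0.5  2.3]
dx -0.0016 dy 0.0016 dz -0.0004 wz -0.0
```

Seated. Release, lift, and move clear to the empty right side of the mat for a final look.

```bash
python3 -m pendant '[{"wx":0,"wy":0,"wz":0,"dx":0,"dy":0,"dz":0,"hand":1},{"wx":0,"wy":0,"wz":0,"dx":0,"dy":0,"dz":0,"hand":1},{"wx":0,"wy":0,"wz":0,"dx":0,"dy":0,"dz":0,"hand":1},{"wx":0,"wy":0,"wz":0,"dx":0,"dy":0,"dz":0,"hand":1},{"wx":0,"wy":0,"wz":0,"dx":0,"dy":0,"dz":0,"hand":1},{"wx":0,"wy":0,"wz":0,"dx":0,"dy":0,"dz":0,"hand":1},{"wx":0,"wy":0,"wz":0,"dx":0,"dy":0,"dz":0,"hand":1},{"wx":0,"wy":0,"wz":0,"dx":0,"dy":0,"dz":-0.03,"hand":1},{"wx":0,"wy":0,"wz":0,"dx":0,"dy":0,"dz":-0.07,"hand":1},{"wx":0,"wy":0,"wz":0,"dx":0,"dy":0,"dz":-0.11,"hand":1},{"wx":0,"wy":0,"wz":0,"dx":0,"dy":0,"dz":-0.15,"hand":1},{"wx":0,"wy":0,"wz":0,"dx":0,"dy":0,"dz":-0.17,"hand":1}]'; python3 go.py .42 -.1 .2 -12
```

```text
time: 26.78
tool_pos: [0.405, 0.3442, 0.2051]
tool_rot: [-0.003, 0.994, -0.105, 0.003]
contact_force: [0.6, 0.7, 1.8]
gripper_width: 0.996
t 26.8 pos [0.405  0.3442 0.2051] yaw -12.0 grip 1.00 F [0.6 0.7 1.8]
dx 0.1073 dy 0.4313 dz 0.0051 wz -0.0
```

```bash
python3 -m pendant '[{"wx":0,"wy":0,"wz":0,"dx":0.107,"dy":0.431,"dz":0,"hand":1},{"wx":0,"wy":0,"wz":0,"dx":0.107,"dy":0.431,"dz":0,"hand":1},{"wx":0,"wy":0,"wz":0,"dx":0.107,"dy":0.431,"dz":0,"hand":1},{"wx":0,"wy":0,"wz":0,"dx":0.107,"dy":0.431,"dz":0,"hand":1},{"wx":0,"wy":0,"wz":0,"dx":0.107,"dy":0.431,"dz":0,"hand":1},{"wx":0,"wy":0,"wz":0,"dx":0.107,"dy":0.431,"dz":0,"hand":1},{"wx":0,"wy":0,"wz":0,"dx":0.107,"dy":0.431,"dz":0,"hand":1},{"wx":0,"wy":0,"wz":0,"dx":0.107,"dy":0.431,"dz":0,"hand":1},{"wx":0,"wy":0,"wz":0,"dx":0.107,"dy":0.431,"dz":0,"hand":1},{"wx":0,"wy":0,"wz":0,"dx":0.107,"dy":0.431,"dz":0,"hand":1},{"wx":0,"wy":0,"wz":0,"dx":0.107,"dy":0.431,"dz":0,"hand":1},{"wx":0,"wy":0,"wz":0,"dx":0.107,"dy":0.431,"dz":0,"hand":1},{"wx":0,"wy":0,"wz":0,"dx":0.107,"dy":0.431,"dz":0,"hand":1},{"wx":0,"wy":0,"wz":0,"dx":0.107,"dy":0.431,"dz":0,"hand":1},{"wx":0,"wy":0,"wz":0,"dx":0.107,"dy":0.431,"dz":0,"hand":1}]'
python3 - <<'E'
from meas import *
p,d=grab('top','top3.png'); W=world('top',d)
for t,c in dict(pipe=(.407,-.3105),square=(.5623,.1152),channel=(.4009,.3419)).items():
    r,q=off('top',W,p,c,.074); print(t,r,len(q),'offset mm',np.round(r[:2]-np.array(c)*1e3,1))
grab('side','side3.png')
E
```

```text
time: 28.03
tool_pos: [0.4178, -0.0999, 0.1987]
tool_rot: [-0.0, 0.995, -0.104, -0.0]
contact_force: [-0.5, -0.4, -0.3]
gripper_width: 1.0
pipe [ 406.1 -309.6   51.2   45.6   63.1] 191 offset mm [-0.9  0.9]
square [561.4 115.4  45.1  44.7  84.9] 152 offset mm [-0.9  0.2]
channel [403.8 340.8  52.7  40.   77.2] 205 offset mm [ 2.9 -1.1]
```

View pics/top3.png

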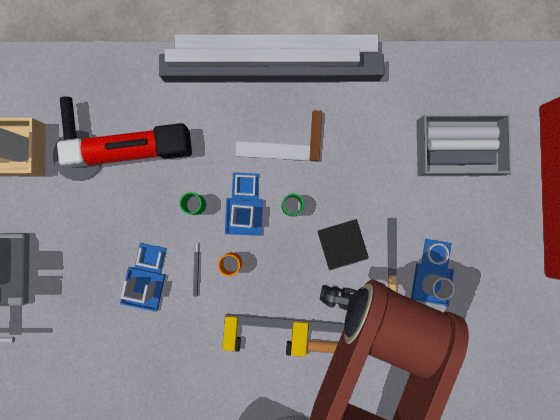

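View pics/side3.png

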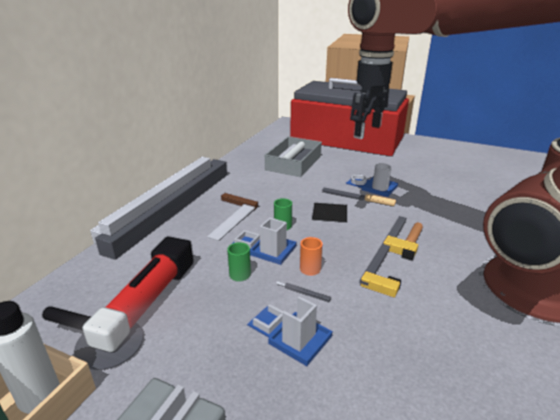

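All three offcuts stand in their own trays, at (441,288), (243,216) and (137,290) in the top view. The mat (343,244) is empty, and the file, try square and grinder look unmoved.

```bash
python3 -c "
from plant import job; print(job.job_done())"
```

```text
the job is handed in; nothing more can be done
None
```

I moved the three offcuts round and handed the job in at about 28 s of the 104 s allowed. The channel went to the mat and was let go there, then pipe to `tray_pipe`, square tube to `tray_square`, and channel from the mat to `tray_channel`.

- **Final check:** in the last top and side pictures all three stand upright, each within about 3 mm of its pocket's centre. The mat is empty and the gripper is open and clear.
- **Tools left alone:** the file, try square and grinder look unmoved by eye in those pictures. The arm hides part of the file's handle in the last top view. I did not measure their positions.
- **Forces:** the readings I took never exceeded about 8 N.
- **What failed:** the first move command was refused as "invalid input" because I had left out some of the row fields. It did not move the arm, and sending every field fixed it.
- **Disagreements:** the finder also reported the green and orange look-alikes, and the fixed sample ring, as "pipe". I told them apart by colour and position. The arm also read a few mm off its target while still settling, so I lowered each piece in small steps until it touched down.

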